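# Knock the lozenges out of the turn-over mould

## Robot

A 7-joint arm with a two-finger parallel gripper is mounted at the origin on the work surface. World frame = base frame: x ahead of the robot, y to its left, z up, the work surface at z = 0. Lengths are in m, angles in degrees, forces in N, time in s.
With the tool pointing down it reaches from about 0.425 to 0.875 m from the base axis. Payload 4.7 kg.
Tool frame: the origin (TCP) lies at the very end of the fingers, on their centre line; the grasp point (between the pads) lies 19 mm behind it; y points along the fingers, z is the direction in which the jaws open and shut, and the axes are right-handed (so a half turn about y gives the same grasp; the last joint's range is limited). The gripper opens to 87 mm and grips with 3 to 60 N. Pads are 19 mm wide; open, the fingers measure 117 mm over their backs; the gripper's body (75 mm by 190 mm) begins 51 mm behind the grasp point.
Start: joints at [73.287, 18.392, -4.016, 83.108, 1.295, 78.541, -3.26], TCP at [0.196, -0.62, 0.223] pointing down, gripper open.
Joint ranges: [-163.93, 163.93], [-17.29, 119.83], [-79.2, 71.16], [3.27, 140.29], [-89.18, 269.18], [5.43, 117.66], [-154.24, 154.24]. Speed limits (degrees/s): [147.25, 147.25, 180, 180, 180, 180, 180].

## Interface

Orientations are given as [roll, pitch, yaw] about the fixed x, y, z axes, in that order (R = Rz(yaw) Ry(pitch) Rx(roll)).
In Python, from cell import env gives the robot as it stands.
- The arm moves only by the shell command python3 -m pendant 'ROWS' [FORCE]. ROWS is JSON, one flat list of numbers, 7 for each row, row after row: the shift along the world's x, y, z in units of 40 mm (1.0 is 40 mm), then the turn, a rotation vector about the world's x, y, z in units of 10 degrees (1.0 is 10 degrees), then the finger opening in mm, from 0 to 87. In form: [x, y, z, wx, wy, wz, jaw, x, y, z, wx, wy, wz, jaw, ...]. A call has 1 to 10 rows; each row shifts and turns the commanded pose from where the row before left it; what a row does not reach is not made up. A row lasts 1/8 s, in which the tool goes at most 62.5 mm and 10.7 degrees, less where a joint would pass 70% of its speed; a pose out of reach is approached as far as the arm can. A call is refused whole if a number of a shift passes 1 or a number of a turn 1, either way. A call with a gripper value outside its range is refused whole. The fingers move at their own pace and stop on an object; FORCE is the grip in N (left out, the last holds). Time passes only in rows, so rows that do not move let the fingers close. It gives the time, the measured TCP pose, the force and the opening at its end, in the units of the state.
- env.get_obs(): the state, without advancing time (a new reading comes with each control period).
- env.read_camera(name): name is "side" or "top" or "wrist"; returns a dict with "image" (400x640x3 uint8, red, green, blue), "fx", "fy", "cx", "cy" (pixels), "k1" (the pictures are not rectified: a ray, as slopes to the right and down, at radius r is drawn at 1 + k1 r^2 times it, then the intrinsics apply), "cam_to_world" (4x4, takes a point from camera to world coordinates). Camera axes: x right, y up, looking along -z (the intrinsics and any distortion apply to the point x, -y, -z); pixel columns grow to the right and rows downward; lengths in m; the calibration is good to about 2 mm. A picture is of the moment at which its call begins. There is no depth.
- env.sign_off(): hands the job in, once; it reports no verdict.
The state is a dict: "time_s": time; "qpos": joint angles; "joint_velocities": joint speeds; "effort": joint torques, N m; "tool_pos": TCP position; "tool_rot": TCP orientation; "force": force on the tool from outside, world axes, zero at the start; "wrist_torque": the same for the moment, N m; "grip_width": finger opening in m.
Only numpy, scipy, OpenCV 4.12 (cv2) and the standard library are available. Lean on these libraries where they do the work, as an engineer would, in place of code of your own. Each camera call takes 0.05 s, during which the arm holds its last target.

## Task

Two square lozenges are stuck in the pockets of one of the two hinged turn-over moulds on the dispensary counter. Take that mould by its knob, swing it up and over its hinge with the lozenges still in it, and let it rap down hard on its buffers so that both lozenges jump out into the steel catch tray below. Leave the mould face down over the tray.

Things in the scene. Friction and masses are not known exactly. Their poses are not given: they have to be found in the camera images.
- knob (a point): Centre of the full mould's white barrel knob (20 mm diameter, 36 mm long along x, flat ends to pinch from above; it can turn in the grip while the hand points down). Axes turn with the mould: x along the hinge, y from hinge to knob, z out of the pocket side (up at the start, down when turned over). The hinge line is parallel to x, 125 mm from here along -y, 50 mm above the counter.
- mould (a joint): Angle of the full mould on its fixed steel stand: 0 flat, pockets up; it grows as the knob swings up and over; pi face down, stopped dead by buffers. Plain metal block 104 x 60 x 20 mm, 25 to 85 mm from the hinge, then a bare stem to the knob; 0.5 kg. Nearly free hinge: let go at 1.95 to 2.1 rad it falls over and raps hard by itself; lowered slowly it frees nothing. Can be lifted and dropped again.
- stand_tray (a point): Centre of the inner floor, 6 mm above the counter, of the steel catch tray on the full mould's stand, across the hinge from where the knob starts, 59 mm from the hinge line. Inside 116 mm (x, along the hinge) by 86 mm (y, towards the knob's start), z up, walls 24 mm high. The turned-over mould's face rests 34 mm above this floor. The twin stand beside it has an empty mould with six round pockets.
- troche_a_mid (a point): Centre of one lozenge: a hard beige square block 30 x 30 x 14 mm, about 14 g, z along its 14 mm. It starts flush in the mould's square pocket on the -x side, 55 mm from the hinge. A springy rubber cheek in the pocket grips it: its weight alone does not free it, a sharp rap does.
- troche_b_mid (a point): Centre of the other lozenge, the same, in the square pocket on the +x side.
Things that resemble listed ones, but are neither listed nor needed, are in the scene too. What is shaped like the part that bears troche_b_mid but yellow is not meant.

How it is judged (in metres and radians):
On the way:
1. the mould is swung up past 70 degrees with both lozenges still in their pockets (angle between knob's own z axis and vertical above 1.22 rad and distance between each of troche_a_mid, troche_b_mid and knob below 0.076 m), for 0.05 s.
At the end, for the whole second after the job is handed in: The full mould lies turned over on its buffers (pockets within 11 degrees of straight down) and both lozenges are out of it, inside the catch tray with their centres less than 24 mm above its floor (angle between knob's own z axis and vertical above 2.95 rad and x of troche_a_mid in the frame of stand_tray between -0.058 and 0.058 m and y of troche_a_mid in the frame of stand_tray between -0.043 and 0.043 m and z of each of troche_a_mid, troche_b_mid in the frame of stand_tray below 0.024 m and x of troche_b_mid in the frame of stand_tray between -0.058 and 0.058 m and y of troche_b_mid in the frame of stand_tray between -0.043 and 0.043 m); the robot touches nothing.
It also fails if it takes over 32 s, if anything falls off the work surface, if the arm or the gripper's body presses on something with over 40 N, if the wrist force passes 120 N, or if a joint passes its speed limit or range.

## Working session

There is one attempt and no reset: what is moved stays moved. The work goes in short steps, Python scripts to look and compute and a shell command to move; the robot and the scene stay as the last step left them, time stands still between calls to the robot, and variables do not carry over. Pictures are saved under pics/ and viewed, and the job is handed in when it is done.

```bash
ls; mkdir -p pics
python3 - <<'E'
from cell import env
import cv2,json
import numpy as np
print(env.get_obs())
for n in("top","side"):
    c=env.read_camera(n); cv2.imwrite(f"pics/{n}0.png",c["image"][:,:,::-1]); print({k:(np.round(v,4).tolist() if k!="image" else 0) for k,v in c.items()})
E
```

```text
pics
{'time_s': 0.0, 'qpos': array([73.2843119 , 18.43835065, -4.01604086, 83.17428274,  1.29546692,
       78.53948943, -3.26165468]), 'joint_velocities': array([ 0.00737257,  0.03491285, -0.03345373, -0.06784172, -0.03529173,
        0.03377269,  0.04087265]), 'effort': array([ 1.22344559e-04, -4.91285419e+01, -4.04483937e-01, -3.12528455e+01,
       -6.42550481e-02,  4.36899439e-02,  1.73968556e-04]), 'tool_pos': array([ 0.19550512, -0.61933434,  0.22147503]), 'tool_rot': array([-9.01068540e+01, -5.96580136e-03, -1.62475649e+02]), 'force': array([-0.67272249, -0.12994212, -0.77347356]), 'wrist_torque': array([-0.01789884, -0.04357658,  0.10053316]), 'grip_width': 0.08696466861138136}
{'image': 0, 'fx': 391.6489, 'fy': 391.6489, 'cx': 317.001, 'cy': 197.8237, 'k1': -0.0829, 'cam_to_world': [[0.0077, 0.9945, -0.1041, 0.4518], [-0.9995, 0.0044, -0.0313, 0.0314], [-0.0306, 0.1043, 0.9941, 1.0937], [0.0, 0.0, 0.0, 1.0]]}
{'image': 0, 'fx': 370.4999, 'fy': 370.4999, 'cx': 315.12, 'cy': 200.7205, 'k1': -0.0582, 'cam_to_world': [[-0.8897, 0.2542, -0.3792, 0.264], [-0.4564, -0.4806, 0.7488, 0.6384], [0.0081, 0.8393, 0.5437, 0.4994], [0.0, 0.0, 0.0, 1.0]]}
```

View pics/top0.png

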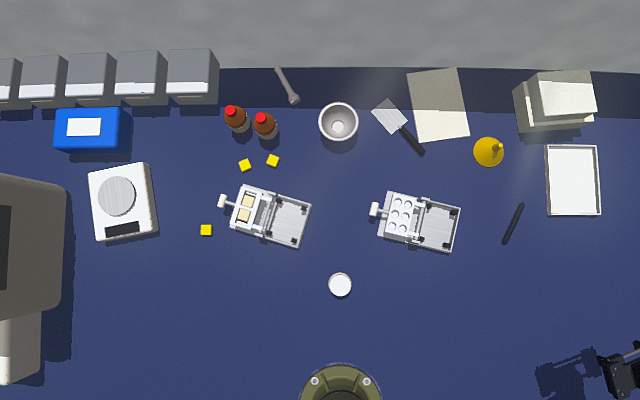

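View pics/side0.png

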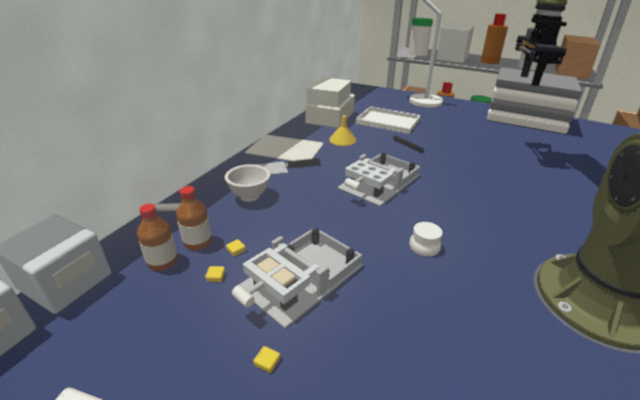

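The full mould is the left one in the top view (knob near (222,201), tray near (290,218)). In the side view its knob is near (243,295).

```bash
cat > h.py <<'E'
import numpy as np,cv2
from cell import env
def ray(c,u,v):
    K=np.array([[c["fx"],0,c["cx"]],[0,c["fy"],c["cy"]],[0,0,1.]])
    p=cv2.undistortPoints(np.array([[[u,v]]],float),K,np.array([c["k1"],0,0,0,0.]))[0,0]
    M=np.array(c["cam_to_world"]); return M[:3,3],M[:3,:3]@np.array([p[0],-p[1],-1])
def plane(c,u,v,z):
    o,d=ray(c,u,v); return o+d*(z-o[2])/d[2]
def tri(c1,p1,c2,p2):
    o1,d1=ray(c1,*p1);o2,d2=ray(c2,*p2)
    s=np.linalg.lstsq(np.c_[d1,-d2],o2-o1,rcond=None)[0]
    a=o1+s[0]*d1;b=o2+s[1]*d2; return (a+b)/2,np.linalg.norm(a-b)
def proj(c,P):
    M=np.array(c["cam_to_world"]);q=M[:3,:3].T@(np.array(P)-M[:3,3])
    x,y=q[0]/-q[2],-q[1]/-q[2];k=1+c["k1"]*(x*x+y*y)
    return c["fx"]*x*k+c["cx"],c["fy"]*y*k+c["cy"]
def crop(c,x0,y0,x1,y1,s,f):
    cv2.imwrite(f,cv2.resize(c["image"][y0:y1,x0:x1,::-1],None,fx=s,fy=s,interpolation=cv2.INTER_CUBIC))
E
python3 - <<'E'
from h import *
c=env.read_camera("top");crop(c,200,170,330,260,6,"pics/t1.png")
c=env.read_camera("side");crop(c,220,220,370,325,5,"pics/s1.png")
E
```

```text
(no output)
```

View pics/t1.png

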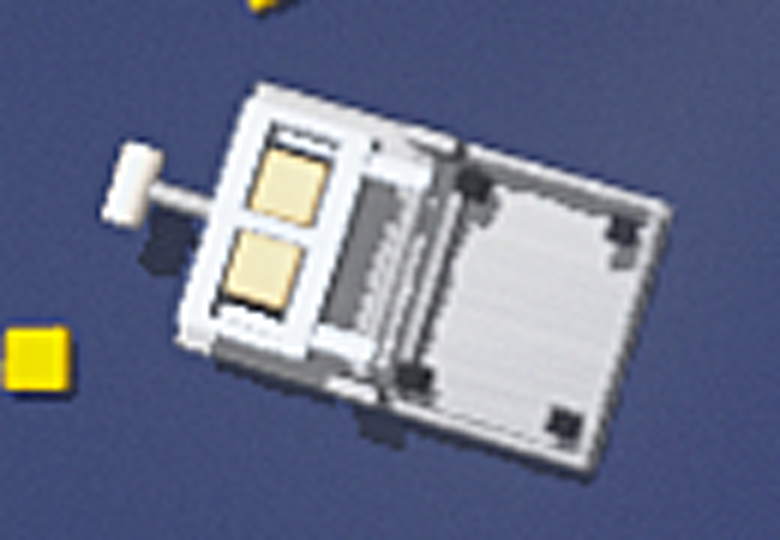

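View pics/s1.png

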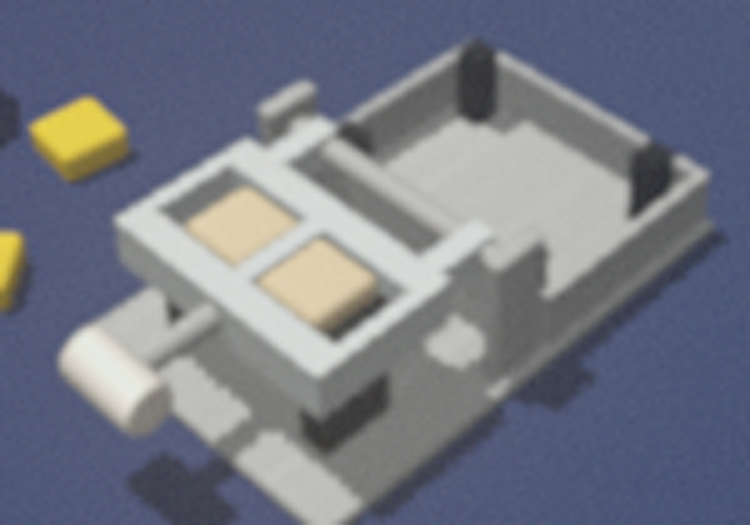

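Run:
```python
from h import *
t=env.read_camera("top");s=env.read_camera("side")
T=lambda x,y:(200-.4+x/6,170-.4+y/6)
S=lambda x,y:(220-.4+x/5,220-.4+y/5)
k,e=tri(t,T(133,185),s,S(115,380));print("knob",k,e)
for z in(.05,.055):print(plane(t,*T(133,185),z))
a,e=tri(t,T(289,187),s,S(244,224));print("loz+",a,e)
b,e2=tri(t,T(263,269),s,S(320,278));print("loz-",b,e2)
d=a-b;print("yaw loz line",np.degrees(np.arctan2(d[1],d[0])),np.linalg.norm(d))
m=(a+b)/2;m2=k-m;print("radial",m2,np.degrees(np.arctan2(m2[1],m2[0])),np.linalg.norm(m2))
# tray rim corners outer z .03
q=[plane(t,*T(*p),.03) for p in((668,208),(592,472),(458,150),(382,402))];print(np.round(q,4))
for i,j in((0,1),(2,3)):
  d=q[i]-q[j];print(np.degrees(np.arctan2(d[1],d[0])),np.linalg.norm(d))
d=q[2]-q[0];print(np.degrees(np.arctan2(d[1],d[0])))
d=q[3]-q[1];print(np.degrees(np.arctan2(d[1],d[0])))
```

```text
knob [0.55269719 0.32260648 0.04986825] 0.00023848874584578398
[0.55278872 0.32263341 0.05      ]
[0.55230474 0.32123827 0.055     ]
loz+ [0.55104274 0.24926734 0.05823764] 0.0008875653592881937
loz- [0.51410408 0.25989532 0.05854857] 0.0012834361253213388
yaw loz line -16.05157299281162 0.038438463164194976
radial [ 0.02012378  0.06802515 -0.00852485] 73.5202828357592 0.07144970219477194
[[0.5454 0.0813 0.03  ]
 [0.4258 0.1145 0.03  ]
 [0.5715 0.1777 0.03  ]
 [0.4564 0.2104 0.03  ]]
-15.512548887796232 0.12413158571363213
-15.816292779005854 0.11970293630315108
74.83125524960884
72.30625939185455
```

Knob is at (0.553, 0.323, 0.050), hinge yaw about -16°. The tool needs yaw ≈ -106°, so +56.5°. I'll travel round on an arc.

```bash
python3 -m pendant '[1,1,0,0,0,0.28,87, 1,1,0,0,0,0.28,87, 1,1,0,0,0,0.28,87, 1,1,0,0,0,0.28,87, 1,1,0,0,0,0.28,87, 1,1,0,0,0,0.28,87, 1,1,0,0,0,0.28,87, 1,1,0,0,0,0.28,87, 1,1,0,0,0,0.28,87, 1,1,0,0,0,0.28,87]' 25
python3 -m pendant '[0.1,1,0,0,0,0.28,87, 0.1,1,0,0,0,0.28,87, 0.1,1,0,0,0,0.28,87, 0.1,1,0,0,0,0.28,87, 0.1,1,0,0,0,0.28,87, 0.1,1,0,0,0,0.28,87, 0,1,0,0,0,0.28,87, 0,1,0,0,0,0.28,87, 0,1,0,0,0,0.28,87, 0,1,0,0,0,0.28,87]'
```

```text
time_s: 1.55
tool_pos: [0.5967, -0.2187, 0.2227]
tool_rot: [-90.0, -0.0, -134.4]
force: [-0.3, -0.3, 0.1]
grip_width: 0.0869
time_s: 2.8
tool_pos: [0.6189, 0.1807, 0.2228]
tool_rot: [-90.0, -0.1, -106.4]
force: [0.0, 0.2, 0.4]
grip_width: 0.0871
```

```bash
python3 -m pendant '[-0.41,0.89,0,0,0,0,87, -0.41,0.89,-0.4,0,0,0,87, -0.41,0.89,-0.8,0,0,0,87, -0.42,0.88,-0.8,0,0,0,87, 0,0,0,0,0,0,87]'
python3 - <<'E'
from h import *
c=env.read_camera("wrist");cv2.imwrite("pics/w1.png",c["image"][:,:,::-1])
k=np.array([.5527,.3226,.05]);u=np.array([.961,-.276,0])
print(proj(c,k),proj(c,k+.018*u),proj(c,k-.018*u))
c=env.read_camera("side");crop(c,160,120,360,325,3,"pics/s2.png")
E
```

```text
time_s: 3.42
tool_pos: [0.5486, 0.3246, 0.14]
tool_rot: [-90.3, -0.2, -106.1]
force: [-1.0, 0.2, 0.6]
grip_width: 0.0873
(np.float64(320.4514751964819), np.float64(206.93460437425495)) (np.float64(342.3519736650435), np.float64(206.933445742942)) (np.float64(298.5669990031447), np.float64(206.93607961579485))
```

View pics/w1.png

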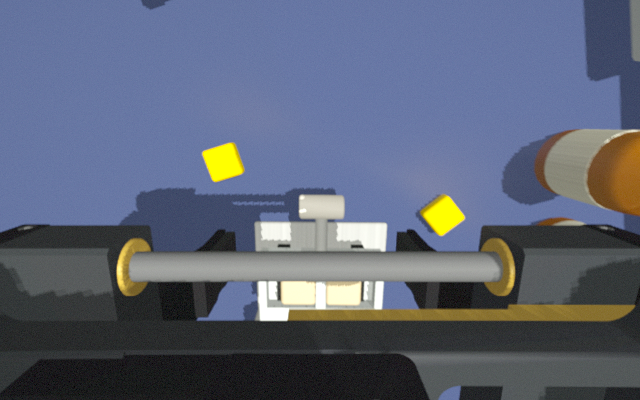

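View pics/s2.png

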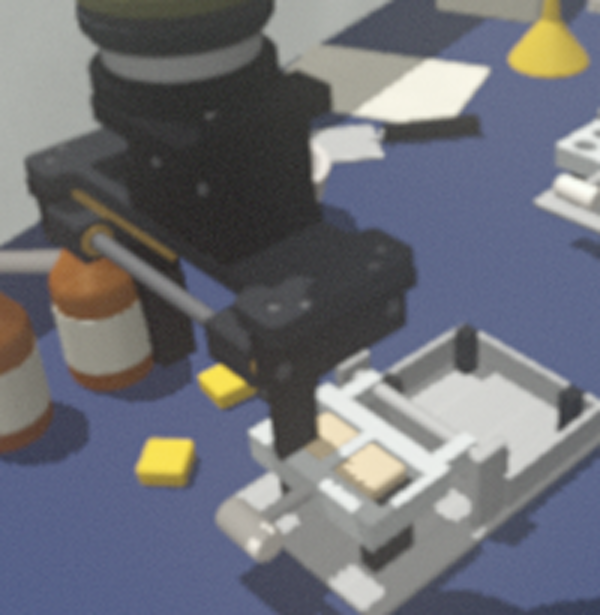

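Run:
```python
from h import *
t=env.read_camera("top");s=env.read_camera("side");print(env.get_obs()["tool_pos"])
k=np.array([.5527,.3226,.05]);u=np.array([.961,-.276]);v=np.array([.276,.961])
for p in((231,110),(261,117)):
  for q in((148,210),(187,191)):
    P,e=tri(t,p,s,q);print(P,e,"x,y rel",(P-k)[:2]@u,(P-k)[:2]@v)
```

```text
[0.55506964 0.32060837 0.14359459]
[0.78197118 0.287245   0.12131671] 6.0091595392346216e-05 x,y rel 0.23008758442757707 0.02930268977142924
[0.74180284 0.25772528 0.16633633] 0.0561487529162381 x,y rel 0.19963325187079134 -0.01015221920842015
[0.80113175 0.23835673 0.08032782] 0.06455684009680702 x,y rel 0.2619940589846495 -0.012390618336052626
[0.76151823 0.20750874 0.12443695] 7.999820966293093e-05 x,y rel 0.23243950292270352 -0.05296886569696351
```

```bash
python3 -m pendant '[0,0,-0.6,0,0,0,87, 0,0,-0.6,0,0,0,87, 0,0,-0.6,0,0,0,87, 0,0,-0.5,0,0,0,87, 0,0,-0.3,0,0,0,87, 0,0,0,0,0,0,87, 0,0,0,0,0,0,87]'
python3 -m pendant '[0,0,0,0,0,0,87, 0,0,0,0,0,0,87]'
python3 - <<'E'
from h import *
c=env.read_camera("side");crop(c,200,160,360,325,4,"pics/s3.png")
E
```

```text
time_s: 4.5
tool_pos: [0.5543, 0.3226, 0.0395]
tool_rot: [-89.9, 0.1, -106.5]
force: [-0.6, -0.2, 0.1]
grip_width: 0.0873
time_s: 4.75
tool_pos: [0.554, 0.3224, 0.0392]
tool_rot: [-90.0, 0.0, -106.5]
force: [0.4, 0.4, -0.1]
grip_width: 0.0872
```

View pics/s3.png

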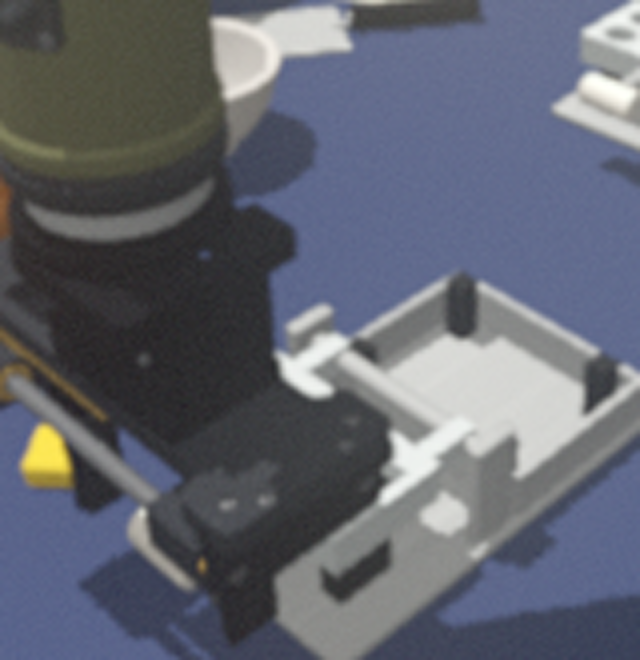

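```bash
python3 -m pendant '[-0.03,0,-0.2,0,0,0,87, 0,0,0,0,0,0,60, 0,0,0,0,0,0,42, 0,0,0,0,0,0,25, 0,0,0,0,0,0,25, 0,0,0,0,0,0,25, 0,0,0,0,0,0,25, 0,0,0,0,0,0,25]' 25
```

```text
time_s: 5.8
tool_pos: [0.5517, 0.3224, 0.0306]
tool_rot: [-90.1, -0.0, -106.5]
force: [-2.8, 0.3, 0.8]
grip_width: 0.0357
```

Run:
```python
import numpy as np
th=np.array([0,.05,.15,.3,.45,.6,.75,.9,1.05,1.2,1.3,1.4,1.5,1.6,1.7,1.8,1.9,1.97,2.02])
r=125/40;a=np.radians(16)
P=np.c_[r*np.cos(th)*np.sin(a),r*np.cos(th)*np.cos(a),r*np.sin(th)]
print(np.c_[th[1:],np.diff(P,axis=0)].round(3))
```

```text
[[ 5.00e-02 -1.00e-03 -4.00e-03  1.56e-01]
 [ 1.50e-01 -9.00e-03 -3.00e-02  3.11e-01]
 [ 3.00e-01 -2.90e-02 -1.00e-01  4.57e-01]
 [ 4.50e-01 -4.70e-02 -1.65e-01  4.36e-01]
 [ 6.00e-01 -6.50e-02 -2.26e-01  4.05e-01]
 [ 7.50e-01 -8.10e-02 -2.81e-01  3.66e-01]
 [ 9.00e-01 -9.50e-02 -3.31e-01  3.18e-01]
 [ 1.05e+00 -1.07e-01 -3.73e-01  2.63e-01]
 [ 1.20e+00 -1.16e-01 -4.06e-01  2.02e-01]
 [ 1.30e+00 -8.20e-02 -2.85e-01  9.80e-02]
 [ 1.40e+00 -8.40e-02 -2.93e-01  6.80e-02]
 [ 1.50e+00 -8.50e-02 -2.98e-01  3.80e-02]
 [ 1.60e+00 -8.60e-02 -3.00e-01  6.00e-03]
 [ 1.70e+00 -8.60e-02 -2.99e-01 -2.50e-02]
 [ 1.80e+00 -8.50e-02 -2.95e-01 -5.60e-02]
 [ 1.90e+00 -8.30e-02 -2.89e-01 -8.60e-02]
 [ 1.97e+00 -5.60e-02 -1.96e-01 -7.80e-02]
 [ 2.02e+00 -3.90e-02 -1.37e-01 -6.40e-02]]
```

```bash
python3 -m pendant '[0,0,0.16,0,0,0,25, -0.01,-0.03,0.31,0,0,0,25, -0.03,-0.1,0.46,0,0,0,25, -0.05,-0.17,0.44,0,0,0,25, -0.06,-0.22,0.4,0,0,0,25]'
python3 -m pendant '[0,0,0,0,0,0,25]'
```

```text
time_s: 6.42
tool_pos: [0.5454, 0.3011, 0.1028]
tool_rot: [-90.0, -0.0, -106.4]
force: [-3.2, 0.8, -4.4]
grip_width: 0.0358
time_s: 6.55
tool_pos: [0.5454, 0.3008, 0.1033]
tool_rot: [-90.0, -0.0, -106.5]
force: [-3.4, 2.3, -2.7]
grip_width: 0.0357
```

```bash
python3 -m pendant '[-0.08,-0.28,0.36,0,0,0,25, -0.1,-0.33,0.31,0,0,0,25, -0.11,-0.37,0.26,0,0,0,25, -0.12,-0.41,0.2,0,0,0,25, -0.08,-0.28,0.1,0,0,0,25, -0.08,-0.29,0.07,0,0,0,25, -0.09,-0.3,0.04,0,0,0,25,0,0,0,0,0,0,25]'
python3 - <<'E'
from h import *
c=env.read_camera("side");crop(c,180,130,360,305,3.4,"pics/s4.png")
c=env.read_camera("wrist");cv2.imwrite("pics/w4.png",c["image"][:,:,::-1])
E
```

```text
time_s: 7.55
tool_pos: [0.5185, 0.2096, 0.1562]
tool_rot: [-90.1, -0.1, -106.5]
force: [-6.0, 2.4, -0.2]
grip_width: 0.0359
```

View pics/s4.png

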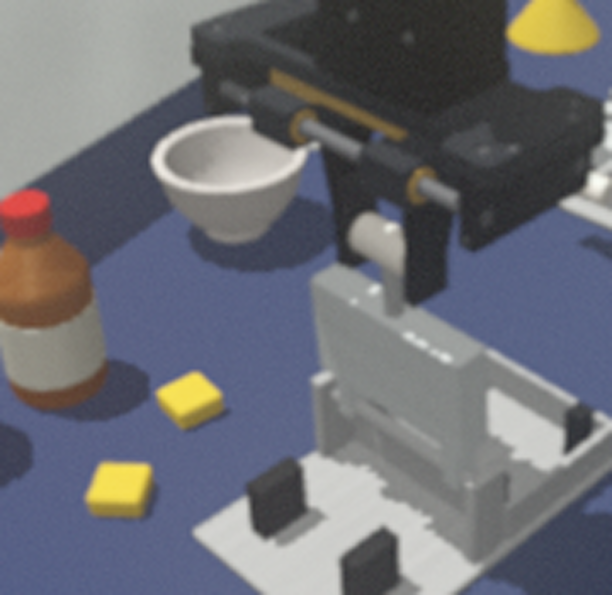

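View pics/w4.png

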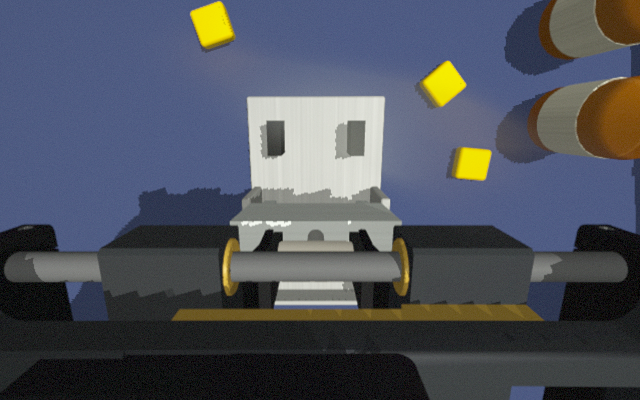

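The mould stands nearly upright at about 1.5 rad, held by the knob, and no lozenges have dropped. I'll carry on to about 2.02 rad and release.

```bash
python3 -m pendant '[-0.09,-0.3,0.01,0,0,0,25, -0.09,-0.3,-0.02,0,0,0,25, -0.08,-0.3,-0.06,0,0,0,25, -0.08,-0.29,-0.09,0,0,0,25, -0.06,-0.2,-0.08,0,0,0,25, -0.04,-0.14,-0.06,0,0,0,25, 0,0,0,0,0,0,25, 0,0,0,0,0,0,25]'
python3 - <<'E'
import numpy as np
from h import *
p=env.get_obs()["tool_pos"];h=np.array([.5517,.3224])-.125*np.array([.2756,.9613])
print(np.arctan2(p[2]+.019-.05,(p[:2]-h)@[.2756,.9613]))
c=env.read_camera("top");crop(c,200,150,350,270,5,"pics/t5.png")
E
```

```text
time_s: 8.65
tool_pos: [0.5005, 0.1487, 0.1433]
tool_rot: [-90.1, -0.1, -106.5]
force: [-5.4, 3.4, -3.2]
grip_width: 0.0356
2.033973670352733
```

View pics/t5.png

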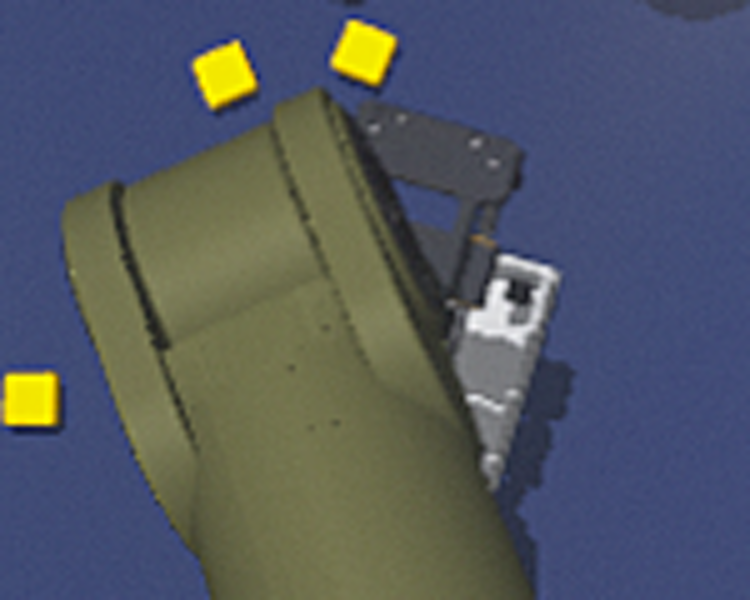

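The arm hides most of it in this view. The angle comes out at about 2.03 rad, inside the window, so I'll release.

```bash
python3 -m pendant '[0,0,0,0,0,0,87, 0,0,0,0,0,0,87, 0,0,0,0,0,0,87, 0,0,0,0,0,0,87, 0,0,0,0,0,0,87, 0,0,0,0,0,0,87, 0,0,0,0,0,0,87, 0,0,0,0,0,0,87]'
python3 - <<'E'
from h import *
c=env.read_camera("side");crop(c,180,130,360,305,3.4,"pics/s6.png")
E
```

```text
time_s: 9.7
tool_pos: [0.5024, 0.1498, 0.1429]
tool_rot: [-90.0, -0.0, -106.5]
force: [0.8, -0.5, -0.3]
grip_width: 0.0865
```

View pics/s6.png

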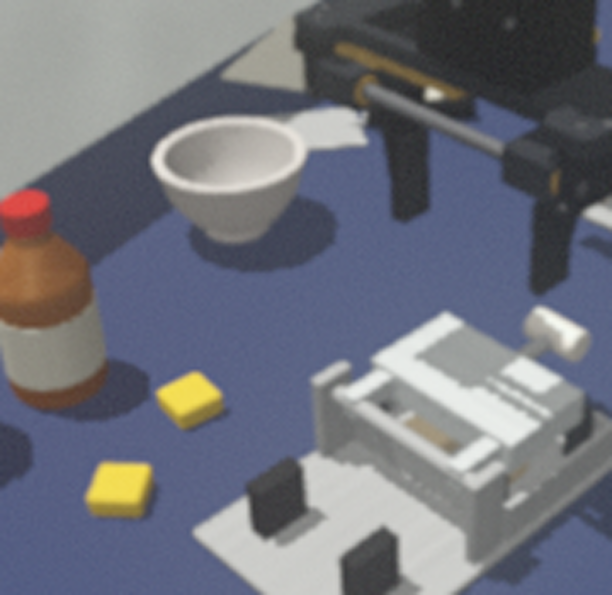

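The mould lies face down, with beige showing through the hinge gap at (430,430) and at the right at (515,470). I'll raise the arm and look closer.

```bash
python3 -m pendant '[0,0,0.7,0,0,0,87, 0,0.4,0.7,0,0,0,87, 0,0.7,0.7,0,0,0,87, 0,0.9,0.5,0,0,0,87, 0,0.9,0,0,0,0,87, 0,0.9,0,0,0,0,87, 0,0,0,0,0,0,87]'
python3 - <<'E'
from h import *
c=env.read_camera("side");crop(c,250,190,370,300,6,"pics/s7.png")
c=env.read_camera("wrist");cv2.imwrite("pics/w7.png",c["image"][:,:,::-1])
c=env.read_camera("top");crop(c,200,150,350,270,5,"pics/t7.png")
E
```

```text
time_s: 10.62
tool_pos: [0.5009, 0.3053, 0.2469]
tool_rot: [-90.1, 0.1, -106.2]
force: [-0.4, -0.1, -0.3]
grip_width: 0.0871
```

View pics/s7.png

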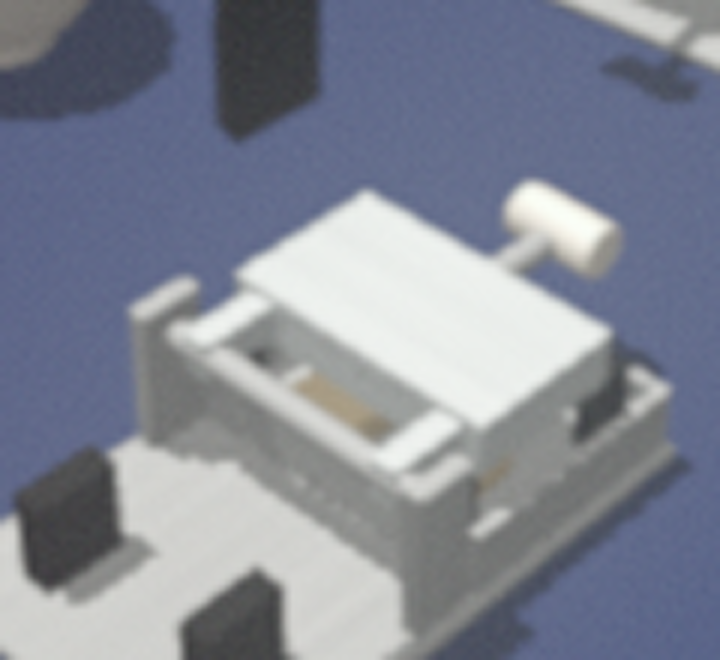

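View pics/w7.png

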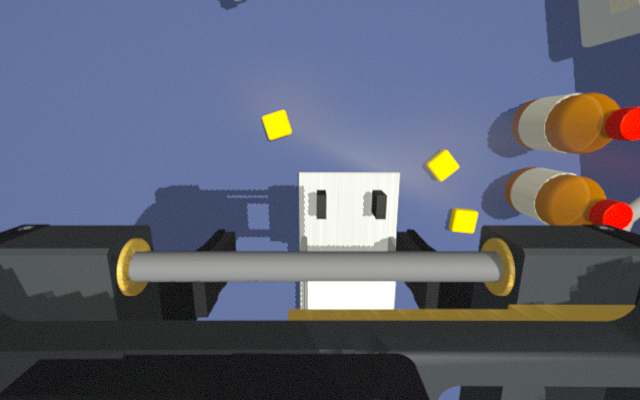

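View pics/t7.png

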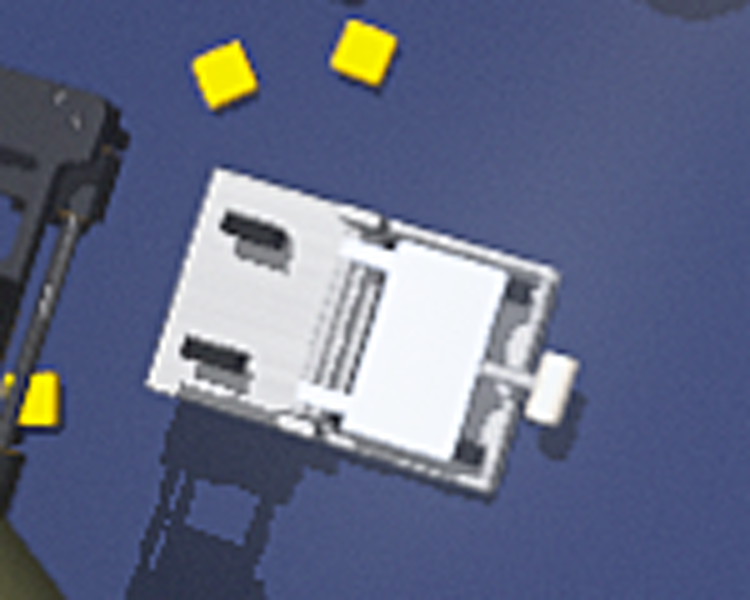

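Run:
```python
from h import *
c=env.read_camera("side")
u=np.array([.9613,-.2756,0]);v=np.array([.2756,.9613,0])
k=np.array([.5517,.3224,.05]);tr=k-.184*v;tr[2]=.006
print("tray",tr)
hsv=cv2.cvtColor(c["image"],cv2.COLOR_RGB2HSV)
m=cv2.inRange(hsv,(8,45,80),(25,170,240));m[:250]=m[:250]
m2=np.zeros_like(m);m2[235:285,285:350]=m[235:285,285:350]
n,l,st,ce=cv2.connectedComponentsWithStats(m2)
for i in range(1,n):
  if st[i,4]<3:continue
  print(st[i],ce[i])
  ys,xs=np.where(l==i)
  for (x,y) in {(xs.min(),ys[xs.argmin()]),(xs.max(),ys[xs.argmax()]),(xs[ys.argmin()],ys.min()),(xs[ys.argmax()],ys.max())}:
    for z in(.006,.013,.020,.026,.034):
      P=plane(c,float(x),float(y),z)-tr;print((x,y),z,np.round([P@u,P@v],3))
```

```text
tray [0.5009896 0.1455208 0.006    ]
[300 253  13   9  38] [306.10526316 256.81578947]
(np.int64(312), np.int64(260)) 0.006 [0.012 0.011]
(np.int64(312), np.int64(260)) 0.013 [0.007 0.016]
(np.int64(312), np.int64(260)) 0.02 [0.001 0.022]
(np.int64(312), np.int64(260)) 0.026 [-0.003  0.027]
(np.int64(312), np.int64(260)) 0.034 [-0.009  0.033]
(np.int64(300), np.int64(254)) 0.006 [0.042 0.014]
(np.int64(300), np.int64(254)) 0.013 [0.036 0.02 ]
(np.int64(300), np.int64(254)) 0.02 [0.03  0.026]
(np.int64(300), np.int64(254)) 0.026 [0.025 0.03 ]
(np.int64(300), np.int64(254)) 0.034 [0.019 0.037]
(np.int64(311), np.int64(261)) 0.006 [0.012 0.014]
(np.int64(311), np.int64(261)) 0.013 [0.006 0.02 ]
(np.int64(311), np.int64(261)) 0.02 [0.001 0.025]
(np.int64(311), np.int64(261)) 0.026 [-0.004  0.03 ]
(np.int64(311), np.int64(261)) 0.034 [-0.01   0.037]
(np.int64(302), np.int64(253)) 0.006 [0.041 0.01 ]
(np.int64(302), np.int64(253)) 0.013 [0.035 0.015]
(np.int64(302), np.int64(253)) 0.02 [0.03  0.021]
(np.int64(302), np.int64(253)) 0.026 [0.025 0.026]
(np.int64(302), np.int64(253)) 0.034 [0.018 0.032]
```

Run:
```python
from h import *
c=env.read_camera("side")
u=np.array([.9613,-.2756,0]);v=np.array([.2756,.9613,0])
tr=np.array([.501,.1455,0])
for p in((328.5,269),(331.5,268.5),(334,267.3)):
  for z in(.006,.013,.020,.03,.04):
      P=plane(c,*p,z)-tr;print(p,z,np.round([P@u,P@v],3))
big=cv2.resize(c["image"][250:285,290:350,::-1],None,fx=12,fy=12,interpolation=cv2.INTER_NEAREST)
cv2.imwrite("pics/s8.png",np.clip(big*1.2,0,255).astype(np.uint8))
print(proj(c,tr-.019*u+.004*v+[0,0,.006]))
```

```text
(328.5, 269) 0.006 [-0.028  0.007]
(328.5, 269) 0.013 [-0.033  0.013]
(328.5, 269) 0.02 [-0.038  0.019]
(328.5, 269) 0.03 [-0.045  0.027]
(328.5, 269) 0.04 [-0.051  0.035]
(331.5, 268.5) 0.006 [-0.031  0.002]
(331.5, 268.5) 0.013 [-0.036  0.008]
(331.5, 268.5) 0.02 [-0.041  0.014]
(331.5, 268.5) 0.03 [-0.048  0.022]
(331.5, 268.5) 0.04 [-0.054  0.03 ]
(334, 267.3) 0.006 [-0.033 -0.003]
(334, 267.3) 0.013 [-0.037  0.002]
(334, 267.3) 0.02 [-0.042  0.008]
(334, 267.3) 0.03 [-0.049  0.017]
(334, 267.3) 0.04 [-0.056  0.025]
(np.float64(326.10755577183045), np.float64(265.81567251451736))
```

View pics/s8.png

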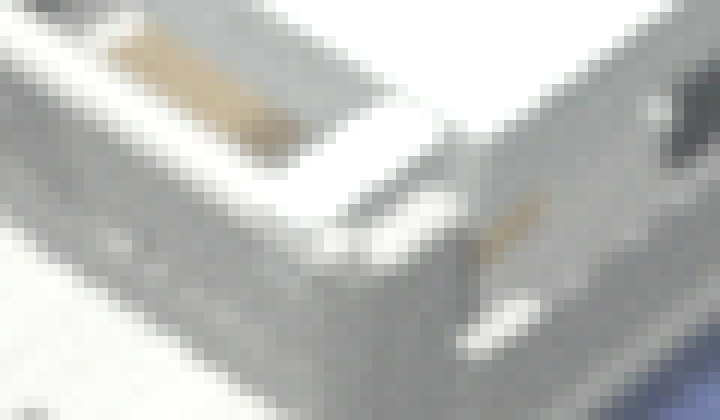

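```bash
python3 -m pendant '[0,0,0,0,0,0,87, 0,0,0,0,0,0,87]'; python3 -c "
from cell import env
print(env.get_obs()['time_s']);print(env.sign_off())"
```

```text
time_s: 11.12
tool_pos: [0.5027, 0.3011, 0.2471]
tool_rot: [-90.0, -0.0, -106.5]
force: [0.9, 0.8, 0.3]
grip_width: 0.0869
11.125
the job is handed in; nothing more can be done
None
```

I swung the full mould over by its knob, let it go at about 2.03 rad, and it fell face down on its buffers. The job was handed in at 11.1 s and no verdict was reported.

**Grip and swing:** I pinched the knob from above at 25 N. The force readings I took stayed under about 7 N. I saw no lozenge drop out at about 1.5 rad, but their pocket faces were not in view there.

**Final checks:**
- **Mould:** the top and side pictures show it lying flat, face down over the tray.
- **+x lozenge:** it shows through the hinge gap. Its rays fit a block lying on the tray floor, about 3–35 mm to +x of the tray centre.
- **-x lozenge:** only a sliver shows in the gap beside the tray wall. Its rays fit a block on the floor with its edge about 34 mm to -x of the centre. This check is the weaker of the two.
- **Robot:** the gripper is open, clear of everything, with force readings near zero.

No check failed or disagreed.

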